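# Stow the sanding block in the stay-lid chest

## Robot

A 7-joint arm with a two-finger parallel gripper is mounted at the origin on the work surface; the furniture and walls round the work are solid. World frame = base frame: x ahead of the robot, y to its left, z up, the work surface at z = 0. Lengths are in m, angles in rad, forces in N, time in s.
With the tool pointing down it reaches from about 0.425 to 0.925 m from the base axis. Payload 6.8 kg.
Tool frame: the origin (TCP) lies at the very end of the fingers, on their centre line; the grasp point (between the pads) lies 19 mm behind it; y points along the fingers, z is the direction in which the jaws open and shut, and the axes are right-handed (so a half turn about y gives the same grasp; the last joint's range is limited). The gripper opens to 85 mm and grips with 20 to 120 N. Pads are 22 mm wide; open, the fingers measure 114 mm over their backs; the gripper's body (76 mm by 85 mm) begins 54 mm behind the grasp point. The pads swing forward as they close: fully open they stand 13 mm farther back than shut.
Start: joints at [1.219, 0.477, 0.022, 1.555, -0.011, 1.109, -0.083], TCP at [0.163, -0.655, 0.231] pointing down, gripper open.
Joint ranges: [-2.96, 2.96], [-0.34, 2.1], [-1.41, 1.46], [0.24, 2.44], [-1.37, 4.51], [0.17, 1.92], [-2.96, 2.96]. Speed limits (rad/s): [2.39, 2.39, 3.14, 3.14, 3.14, 3.14, 3.14].

## Interface

Orientations are given as a unit quaternion [w, x, y, z].
In Python, from station import * gives the robot as it stands.
- The arm moves only by the shell command python3 -m jog 'ROWS' [OPENING] [FORCE]. ROWS is JSON, a list of rows, each a list of 2 entries, a list of its own where there are three numbers: the shift along the tool's x, y, z in mm, then the turn about the tool's y in rad. A call has 1 to 20 rows; each row is the pose to reach, as a shift and turn from the pose commanded when the call began, along the tool's axes at that moment; what a row does not reach only later rows make up. A row lasts 1/12 s, in which the tool goes at most 41.7 mm and 7.16 degrees, less where a joint would pass 70% of its speed; a pose out of reach is approached as far as the arm can. A call with a gripper value outside its range is refused whole. OPENING is the finger opening in mm, from 0 to 85.4, set as the call begins (- or left out, the last holds). The fingers move at their own pace and stop on an object; FORCE is the grip in N (left out, the last holds). Time passes only in rows, so rows that repeat a pose let the fingers close. It gives the time, the measured TCP pose, the force and the opening at its end, in the units of the state.
- get_obs(): the state, without advancing time (a new reading comes with each control period).
- read_camera(name): name is "scene" or "top" or "wrist"; returns a dict with "img" (384x512x3 uint8, red, green, blue), "depth" (384x512 float32, m along the optical axis (not along the pixel's ray), 0 where there is no reading), "fx", "fy", "cx", "cy" (pixels), "rvec" (rotation vector, rad) and "tvec" (3), from world to camera coordinates, as OpenCV has them. Camera axes: x right, y down, z forward; pixel columns grow to the right and rows downward; lengths in m; the calibration is good to about 2 mm. A picture is of the moment at which its call begins.
- hand_in(): hands the job in, once; it reports no verdict.
The state is a dict: "t": time; "q": joint angles; "joint_vel": joint speeds; "joint_torque": joint torques, N m; "eef_pos": TCP position; "tool_rot": TCP orientation; "contact_force": force on the tool from outside, world axes, zero at the start; "torque": the same for the moment, N m; "gripper_width": opening from 0.0 (shut) to 1.0 (fully open).
Only numpy, scipy, OpenCV 4.12 (cv2) and the standard library are available. Lean on these libraries where they do the work, as an engineer would, in place of code of your own. Each camera call takes 0.05 s, during which the arm holds its last target.

## Task

Raise the lid of the wooden chest until its folding brass stay snaps straight and holds the lid up by itself, then lay (do not drop) the cork sanding block inside the chest. After that break the stay joint at its black knob and ease the lid down until it is fully shut, never letting it fall. Leave the brass finger plane and the wooden spool clamp where they stand.

Things in the scene. Friction and masses are not known exactly. Their poses are not given: they have to be found in the camera images.
- chest: Fixed pale-wood chest on the bench, 190 (x) x 240 (y) x 100 mm high without the lid; walls 10 mm, inner floor 16 mm above the bench, clear inside 170 x 220 x 84 mm. Origin: centre of its underside; -x is its front (towards the robot), +x its back with the hinge, -y the side that carries the stay.
- lid (a joint): The lid: 13 mm thick wooden slab, 194 x 242 mm, 0.5 kg, hinged on the chest's back rim about the chest's y axis. 0 = shut, grows as the front is lifted. At 1.41 the stay is straight and stops it; it rests at 1.40 (nearly upright, leaning 10 degrees to the front) when the stay is locked. It takes about 2.5 N at the bar to lift. Unlocked and let go below about 1.1 it falls shut, faster than is allowed (about 2.6 rad/s); guided down slower than 1 rad/s it is safe.
- lid_hinge (a point): Middle of the lid's hinge axis, 95 mm behind the chest's centre (chest x), 100 mm above the bench.
- lid_bar (a point): Middle of the lid's handle: round brass bar of 12 mm diameter, 98 mm straight length along chest y, 45 mm ahead of the lid's front edge (free gap about 37 mm), carried by two arms at y = +-55 mm. Shut it is 107 mm above the bench; it swings on a circle of 235 mm about the hinge axis to a height of 333 mm. The point moves with the lid.
- stay_upper (a joint): Elbow of the folding stay (two 77 mm brass links). 0 = folded (lid shut), 2.57 = straight, 2.71 = locked over centre at its stop. A light spring drives it: once the lid has been raised to its stop and is let go (pulling on keeps it taut), it snaps over by itself. To break it draw the knob to the chest's front (-x), about 4 N; let go with the lid above about 1.2 rad it locks again.
- stay_knob (a point): Grip point of the black round knob on the stay's elbow, outside the chest on its -y side: 16 mm diameter, lying along chest y, from 134 to 188 mm from the chest's centre plane (a 20 mm end cap on the last 4 mm), this point at 170 mm. Lid shut: 60 mm above the bench; locked: 130 mm. It swings on a circle of 77 mm about stay_pivot (chest x-z plane), up and back as the lid opens, forward and down as it shuts; moving the knob along this circle moves the lid.
- stay_pivot (a point): Fixed axis of the stay's lower link (along chest y) on the chest's -y side, 65 mm above the bench, 10 mm behind the chest's centre (chest x); the point is given at the same chest y as stay_knob (-170 mm). Seen from it, shut, the knob lies 77 mm ahead (chest -x) and 5 mm lower; locked, 42 mm behind (+x) and 65 mm higher.
- sanding_block: Cork sanding block, 46 (x) x 90 (y) x 27 mm, about 60 g, lying loose to the right in front of the chest. Origin: centre of its underside.
- finger_plane: Small brass finger plane, 29 x 60 x 31 mm, bystander to the left in front. Origin: centre of its underside.
- spool_clamp: Upright wooden spool clamp with wing nut, 35 mm diameter, 68 mm high, bystander on the right. Origin: centre of its underside.
There are look-alikes about, which are no part of the job. What is shaped like the sanding_block but orange is not meant.

How it is judged:
By the outcome, as a careful person would: the job done as asked, in the order asked, and still so for the second after the job is handed in, with the robot touching nothing.
It also fails if it takes over 67 s, if anything falls off the work surface, if the arm or the gripper's body presses on something with over 40 N, if the wrist force passes 120 N, or if a joint passes its speed limit or range.

## Working session

There is one attempt and no reset: what is moved stays moved. The work goes in short steps, Python scripts to look and compute and a shell command to move; the robot and the scene stay as the last step left them, time stands still between calls to the robot, and variables do not carry over. Pictures are saved under pics/ and viewed, and the job is handed in when it is done.

```bash
ls; mkdir -p pics
cat > h.py <<'E'
from station import *
import numpy as np, cv2
from scipy.spatial.transform import Rotation as R
def save(n,f):
    c=read_camera(n); cv2.imwrite(f,cv2.cvtColor(c['img'],cv2.COLOR_RGB2BGR)); np.save(f'{n}.npy',c,allow_pickle=True); return c
def load(n): return np.load(f'{n}.npy',allow_pickle=True).item()
def ray(c,u,v):
    Rm=cv2.Rodrigues(np.array(c['rvec'],float))[0]; t=np.array(c['tvec'],float).ravel()
    return -Rm.T@t, Rm.T@np.array([(u-c['cx'])/c['fx'],(v-c['cy'])/c['fy'],1.])
def onz(c,u,v,z):
    o,d=ray(c,u,v); return o+d*(z-o[2])/d[2]
def dep(c,u,v):
    o,d=ray(c,u,v); return o+d*float(c['depth'][int(v),int(u)])
def proj(c,p):
    q,_=cv2.projectPoints(np.array(p,float).reshape(-1,1,3),np.array(c['rvec'],float),np.array(c['tvec'],float),np.array([[c['fx'],0,c['cx']],[0,c['fy'],c['cy']],[0,0,1.]]),None); return q.reshape(-1,2)
def Q(q): return R.from_quat([q[1],q[2],q[3],q[0]]).as_matrix()
def tool():
    o=get_obs(); return np.array(o['eef_pos']),Q(o['tool_rot']),o
E
python3 - <<'E'
from h import *
for n in('scene','top','wrist'):
    c=save(n,f'pics/{n}0.png'); print(n,ray(c,256,192))
p,M,o=tool(); print(p,M,o)
E
```

```text
pics
scene (array([-0.04006721,  0.40191154,  0.98548701]), array([ 0.48876401, -0.42853172, -0.76018245]))
top (array([ 0.40146626, -0.12986639,  1.30638054]), array([ 0.11502668, -0.02794176, -0.99315017]))
wrist (array([ 0.23138789, -0.63789759,  0.37361334]), array([-0.26042575, -0.05081413, -0.96434229]))
[ 0.1628584  -0.65460696  0.23055025] [[-9.70412403e-01 -4.37656280e-04  2.41453052e-01]
 [-2.41453425e-01  1.31790333e-03 -9.70411514e-01]
 [ 1.06494911e-04 -9.99999036e-01 -1.38458335e-03]] {'t': 0.15, 'q': array([ 1.21886175,  0.47763166,  0.02232655,  1.55618656, -0.01147923,
        1.10929111, -0.08311664]), 'joint_vel': array([ 8.13355378e-04, -1.70156464e-03,  3.58614848e-06, -5.04208612e-04,
       -1.31753942e-04,  1.33810308e-03,  5.04976445e-04]), 'joint_torque': array([ 2.25363205e-03, -5.96923757e+01,  1.61005005e+00, -2.81492776e+01,
        1.26371396e-02,  6.48256479e-03,  4.63370824e-06]), 'eef_pos': array([ 0.1628584 , -0.65460696,  0.23055025]), 'tool_rot': array([ 0.08590826, -0.08610209,  0.70233804, -0.70137542]), 'contact_force': array([0.28725794, 0.3417524 , 0.81130226]), 'torque': array([-0.02521976,  0.07002192, -0.02230662]), 'gripper_width': 1.004791964372509}
```

View pics/scene0.png

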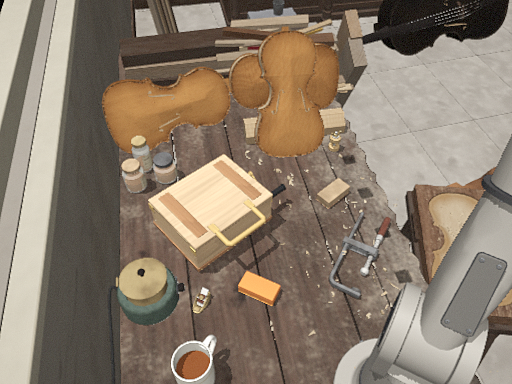

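View pics/top0.png

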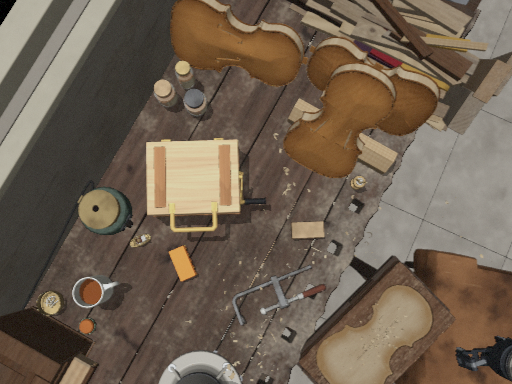

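View pics/wrist0.png

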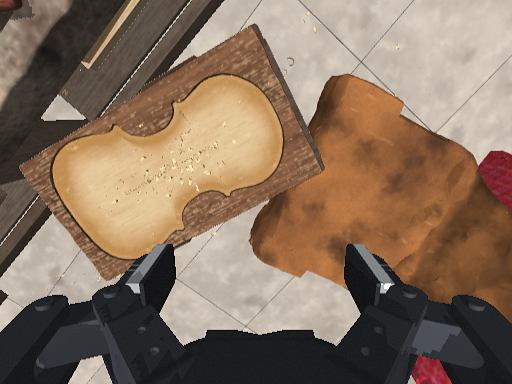

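The top view shows the chest at (195,178), with its bar at about (194,225) and the black knob at (257,202). Sanding block candidates are the cork-coloured block at (308,230) and the orange one at (182,263); the orange one is excluded by the task. The pale offcuts at (303,112) and (377,152) lie under the violins. The brass plane is at (140,241) and the spool clamp at (358,183). I'll confirm with a crop and measure.

Run:
```python
from h import *
c=load('top'); im=cv2.cvtColor(c['img'],cv2.COLOR_RGB2BGR)
a=cv2.resize(im[125:285,120:280],(480,480),interpolation=cv2.INTER_CUBIC); b=cv2.resize(im[170:270,270:350],(320,400),interpolation=cv2.INTER_CUBIC)
o=np.zeros((480,800,3),np.uint8); o[:,:480]=a;o[:400,480:]=b; cv2.imwrite('pics/crop0.png',o)
D=c['depth']; v,u=np.mgrid[0:384,0:512]
Rm=cv2.Rodrigues(np.array(c['rvec'],float))[0]; t=np.array(c['tvec'],float).ravel()
P=np.stack([(u-c['cx'])/c['fx']*D,(v-c['cy'])/c['fy']*D,D],-1)-t; P=P@Rm; np.save('topP.npy',P)
def box(m,name):
    n,l,s,ce=cv2.connectedComponentsWithStats(m.astype(np.uint8)); 
    for i in range(1,n):
        if s[i,4]>40:
            pts=P[l==i]; r=cv2.minAreaRect((pts[:,:2]*1000).astype(np.float32)); print(name,ce[i].round(),s[i,4],'z',np.median(pts[:,2]).round(4),r)
z=P[...,2]; reg=(u>60)&(u<400)&(v>100)&(v<300)
box((z>.102)&(z<.122)&(u>120)&(u<280)&(v>120)&(v<240),'lid')
box((z>.015)&(z<.035)&reg,'27mm')
box((z>.03)&(z<.1)&reg&(u>240),'mid')
box((z>.02)&(z<.04)&(u>125)&(u<155)&(v>225)&(v<255),'plane')
```

```text
lid [192. 179.] 7102 z 0.1142 ((564.5447998046875, 0.25421905517578125), (250.59681701660156, 246.784423828125), 89.84757232666016)
27mm [ 90. 149.] 321 z 0.0246 ((682.3441162109375, 300.8958435058594), (6.143581390380859, 323.71282958984375), 60.177066802978516)
27mm [198. 112.] 49 z 0.0253 ((786.9719848632812, -2.9490604400634766), (20.291946411132812, 58.56349563598633), 12.48062515258789)
27mm [387. 130.] 99 z 0.0272 ((719.4268798828125, -545.36181640625), (69.17005157470703, 10.682389259338379), 64.47754669189453)
27mm [314. 169.] 141 z 0.0292 ((613.0564575195312, -326.88629150390625), (144.65704345703125, 11.808265686035156), 65.10079956054688)
27mm [371. 165.] 97 z 0.0281 ((622.4953002929688, -494.1913757324219), (87.10774993896484, 9.428966522216797), 58.809715270996094)
27mm [192. 214.] 47 z 0.0231 ((490.57940673828125, 11.745826721191406), (2.707343816757202, 100.34960174560547), 0.6405717730522156)
27mm [307. 229.] 519 z 0.0289 ((442.11053466796875, -306.0655517578125), (44.89235305786133, 89.6537857055664), 0.9095129370689392)
27mm [140. 239.] 74 z 0.0257 ((425.3406677246
[... 559 characters left out ...]
26562, 25.573562622070312), 63.697731018066406)
mid [376. 154.] 814 z 0.0564 ((652.7706909179688, -494.736328125), (118.05109405517578, 61.83736038208008), 58.67290115356445)
mid [358. 181.] 130 z 0.0508 ((570.9972534179688, -450.6096496582031), (32.871395111083984, 31.002180099487305), 87.90555572509766)
mid [252. 200.] 157 z 0.0684 ((537.649169921875, -156.48330688476562), (65.21874237060547, 45.706424713134766), 88.59532165527344)
mid [310. 233.] 41 z 0.0313 ((426.8681335449219, -313.96331787109375), (34.39707565307617, 27.71281623840332), 53.42499542236328)
plane [140. 239.] 61 z 0.0261 ((426.90362548828125, 156.7063751220703), (25.013755798339844, 24.691892623901367), 30.57481575012207)
```

View pics/crop0.png

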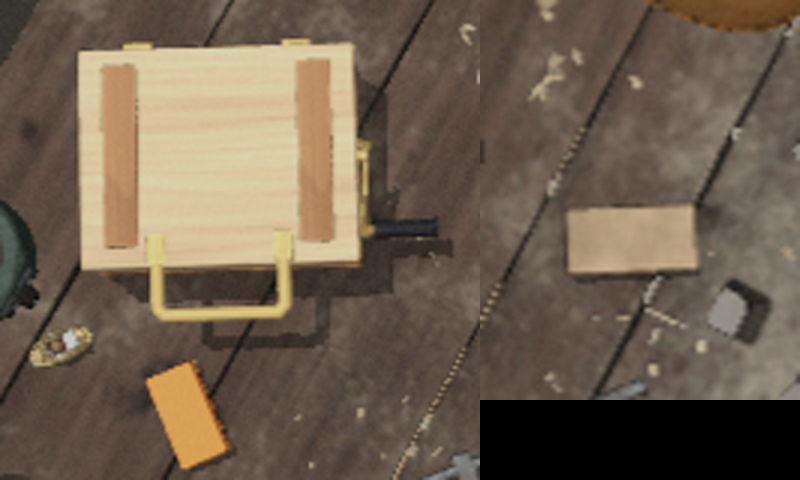

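The crop confirms it: the plain cork block at (308,230) is the one meant, and the orange block is the look-alike. Next I'll work out the chest pose precisely.

Run:
```python
from h import *
c=load('top');P=np.load('topP.npy');v,u=np.mgrid[0:384,0:512];z=P[...,2]
hsv=cv2.cvtColor(c['img'],cv2.COLOR_RGB2HSV)
m=((z>.108)&(z<.122)&(u>120)&(u<280)&(v>130)&(v<212)).astype(np.uint8)
m=cv2.morphologyEx(m,cv2.MORPH_OPEN,np.ones((9,9)))
cs,_=cv2.findContours(m,cv2.RETR_EXTERNAL,cv2.CHAIN_APPROX_NONE);k=max(cs,key=cv2.contourArea)[:,0]
r=cv2.minAreaRect(np.array([onz(c,a,b,.113)[:2]*1000 for a,b in k],np.float32)); print('lid',r)
q=[onz(c,a,b,.113)[:2]*1000 for a,b in k]; q=np.array(q)
# front edge fit & side edges
for nm,s in(('-y',q[:,1]<q[:,1].min()+8),('+y',q[:,1]>q[:,1].max()-8),('back',q[:,0]>q[:,0].max()-8),('front',q[:,0]<q[:,0].min()+8)):
    print(nm,cv2.fitLine(q[s].astype(np.float32),cv2.DIST_HUBER,0,.01,.01).ravel())
b=(z>.09)&(z<.13)&(u>165)&(u<225)&(v>220)&(v<236)
pb=P[b]; print('bar',len(pb),pb.mean(0),pb.min(0),pb.max(0),cv2.fitLine((pb[:,:2]*1000).astype(np.float32),cv2.DIST_L2,0,.01,.01).ravel())
kn=(hsv[...,2]<70)&(z>.045)&(z<.08)&(u>244)&(u<270)&(v>194)&(v<210)
pk=P[kn]; print('knob',len(pk),pk.mean(0),pk.min(0),pk.max(0))
sc=load('scene'); print(proj(sc,[[.442,-.306,.027],[.564,0,.113]]))
```

```text
lid ((587.2216796875, 3.8827743530273438), (242.08746337890625, 188.44686889648438), 88.95671081542969)
-y [ 9.9942392e-01  3.3939168e-02  5.6100641e+02 -1.1536078e+02]
+y [9.9976915e-01 2.1485534e-02 5.7666107e+02 1.2246841e+02]
back [ 1.6857378e-02 -9.9985790e-01  6.7890100e+02  1.1039082e+01]
front [2.0793207e-02 9.9978381e-01 4.9400409e+02 4.0111511e+01]
bar 259 [0.45005664 0.00394335 0.11239417] [ 0.44113087 -0.05782447  0.10458151] [0.46838034 0.0620898  0.11996311] [5.1168734e-03 9.9998689e-01 4.5005664e+02 3.9433517e+00]
knob 123 [ 0.52157919 -0.16206255  0.06783531] [ 0.51448064 -0.18876303  0.06096173] [ 0.52961134 -0.1341882   0.0759674 ]
[[333.42510583 189.37664301]
 [216.94116925 200.30583092]]
```

```bash
cat >> h.py <<'E'
def go(p,zdir=None):
    """rows needed: shift in tool axes (mm), turn about tool y so that tool z horizontally points along zdir"""
    p0,M,o=tool(); s=M.T@(np.array(p)-p0)*1000
    t=0
    if zdir is not None:
        a=M.T@np.array([*zdir,0]); t=np.arctan2(a[0],a[2])
    print('t',round(o['t'],2),'tcp',p0.round(4),'yaw z',M[:,2].round(3),'F',np.round(o['contact_force'],1),'w',round(o['gripper_width']*85.4,1),'-> shift',s.round(1),'turn',round(t,3))
E
python3 -c "
from h import *
go([.45,-.33,.25],[.81,-.59]);go([.447,.003,.2],[1,0])"
```

```text
t 0.15 tcp [ 0.1629 -0.6546  0.2306] yaw z [ 0.241 -0.97  -0.001] F [0.3 0.3 0.8] w 85.8 -> shift [-357.   -19.1 -245.7] turn -0.697
t 0.15 tcp [ 0.1629 -0.6546  0.2306] yaw z [ 0.241 -0.97  -0.001] F [0.3 0.3 0.8] w 85.8 -> shift [-434.5   31.3 -569.5] turn -1.327
```

```bash
python3 -m jog '[[[-357,-20,-246],-0.7],[[-357,-20,-246],-0.7],[[-357,-20,-246],-0.7],[[-357,-20,-246],-0.7],[[-357,-20,-246],-0.7],[[-357,-20,-246],-0.7],[[-357,-20,-246],-0.7],[[-357,-20,-246],-0.7],[[-357,-20,-246],-0.7],[[-357,-20,-246],-0.7],[[-434,20,-570],-1.327],[[-434,20,-570],-1.327],[[-434,20,-570],-1.327],[[-434,20,-570],-1.327],[[-434,20,-570],-1.327],[[-434,20,-570],-1.327],[[-434,20,-570],-1.327],[[-434,20,-570],-1.327],[[-434,20,-570],-1.327],[[-434,20,-570],-1.327]]' 34 30
python3 - <<'E'
from h import *
go([.447,.003,.15],[1,0]); print(tool()[2]['q'])
save('wrist','pics/w1.png');save('scene','pics/s1.png')
E
```

```text
t: 1.82
eef_pos: [0.4461, 0.0075, 0.2112]
tool_rot: [0.502, -0.502, 0.498, -0.498]
contact_force: [-0.3, -0.3, -0.8]
gripper_width: 0.402
t 1.82 tcp [0.4461 0.0075 0.2112] yaw z [ 1.     0.008 -0.   ] F [-0.3 -0.3 -0.8] w 34.4 -> shift [ 4.6 61.2  0.9] turn 0.008
[ 0.41788065  0.17343854 -0.62626926  2.06612634  0.12415176  0.93790502
 -0.26734351]
```

View pics/w1.png

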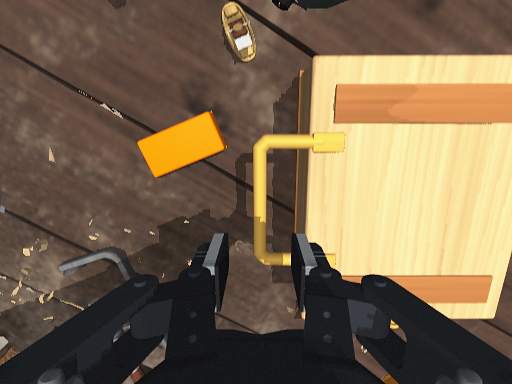

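Run:
```python
from h import *
c=load('wrist')
# brass bar: use depth
D=c['depth'];v,u=np.mgrid[0:384,0:512]
Rm=cv2.Rodrigues(np.array(c['rvec'],float))[0]; t=np.array(c['tvec'],float).ravel()
P=np.stack([(u-c['cx'])/c['fx']*D,(v-c['cy'])/c['fy']*D,D],-1)-t; P=P@Rm
m=(P[...,2]>.095)&(P[...,2]<.12)&(P[...,0]>.43)&(P[...,0]<.465)&(abs(P[...,1])<.04)
q=P[m]; print(len(q),q.mean(0),np.percentile(q,[2,98],axis=0))
m=(P[...,2]>.09)&(P[...,2]<.12)&(P[...,0]>.48)&(abs(P[...,1])<.04)
q=P[m]; print(len(q),len(q) and np.percentile(q,[2,98],axis=0))
print(proj(c,[[.447,.003,.107],[.447,.052,.107],[.447,-.046,.107]]))
```

```text
1160 [0.44592833 0.00213742 0.11188848] [[ 0.44005761 -0.03795067  0.10774604]
 [ 0.45177579  0.03869372  0.11424299]]
17710 [[ 0.48950902 -0.03816833  0.11175919]
 [ 0.66611139  0.03850067  0.11455352]]
[[260.74660242 199.62805355]
 [261.20187601 144.66941575]
 [260.33690149 249.08536018]]
```

The wrist view shows the bar running from (262,143) to (262,258), between the fingers in x. Descending onto it.

```bash
python3 -m jog '[[[6,30,0],0.008],[[6,70,0],0.008],[[6,100,0],0.008],[[6,115,0],0.008],[[6,123,0],0.008],[[6,123,0],0.008]]' 34 30;python3 -m jog '[[[0,0,0],0],[[0,0,0],0],[[0,0,0],0],[[0,0,0],0],[[0,0,0],0]]' 0 40
python3 - <<'E'
from h import *
go([.446,.001,.088],[1,0])
E
```

```text
t: 2.42
eef_pos: [0.4455, -0.0047, 0.0869]
tool_rot: [0.497, -0.498, 0.503, -0.502]
contact_force: [-0.2, -0.2, 0.2]
gripper_width: 0.396
t: 2.83
eef_pos: [0.4463, -0.0037, 0.0893]
tool_rot: [-0.498, 0.498, -0.502, 0.502]
contact_force: [-4.7, -1.9, 7.5]
gripper_width: 0.124
t 2.83 tcp [ 0.4463 -0.0037  0.0893] yaw z [ 1.    -0.008  0.   ] F [-4.7 -1.9  7.5] w 10.5 -> shift [-4.7  1.3 -0.3] turn -0.008
```

```bash
python3 -c "
import numpy as np
for k in range(3):
  th0=k*.48
  a0=.03+th0
  print([( round(-235*(np.sin(a0+t)-np.sin(a0))), round(235*(np.cos(a0)-np.cos(a0+t)))) for t in np.arange(1,17)*.03])
"
```

```text
[(-7, 0), (-14, 1), (-21, 2), (-28, 3), (-35, 4), (-42, 5), (-49, 7), (-56, 8), (-62, 10), (-69, 13), (-76, 15), (-82, 18), (-89, 20), (-95, 23), (-101, 26), (-108, 30)]
[(-6, 4), (-12, 7), (-18, 11), (-24, 15), (-29, 19), (-35, 24), (-40, 28), (-45, 33), (-51, 38), (-55, 43), (-60, 48), (-65, 54), (-69, 59), (-74, 65), (-78, 70), (-82, 76)]
[(-4, 6), (-7, 12), (-11, 18), (-14, 24), (-17, 31), (-20, 37), (-23, 44), (-25, 50), (-27, 57), (-29, 64), (-31, 71), (-33, 77), (-34, 84), (-36, 91), (-37, 98), (-37, 105)]
```

```bash
python3 -m jog '[[[0,-7,0],0],[[0,-14,1],0],[[0,-21,2],0],[[0,-28,3],0],[[0,-35,4],0],[[0,-42,5],0],[[0,-49,7],0],[[0,-56,8],0],[[0,-62,10],0],[[0,-69,13],0],[[0,-76,15],0],[[0,-82,18],0],[[0,-89,20],0],[[0,-95,23],0],[[0,-101,26],0],[[0,-108,30],0]]'; python3 -c "
from h import *
a=.03+.48
go([.681-.235*np.cos(a),.001,.1+.235*np.sin(a)-.019],[1,0])"
```

```text
t: 4.17
eef_pos: [0.474, -0.0034, 0.1964]
tool_rot: [0.496, -0.5, 0.503, -0.501]
contact_force: [-11.7, -1.9, 2.2]
gripper_width: 0.123
t 4.17 tcp [ 0.474  -0.0034  0.1964] yaw z [ 1.    -0.008 -0.006] F [-11.7  -1.9   2.2] w 10.5 -> shift [-4.4  0.7  1.9] turn -0.008
```

```bash
python3 -m jog '[[[0,-6,3],0],[[0,-12,6],0],[[0,-18,10],0],[[0,-24,14],0],[[0,-29,18],0],[[0,-35,23],0],[[0,-40,27],0],[[0,-45,32],0],[[0,-51,37],0],[[0,-55,42],0],[[0,-60,47],0],[[0,-65,53],0],[[0,-69,58],0],[[0,-74,64],0],[[0,-78,69],0],[[0,-82,75],0]]'; python3 -c "
from h import *
a=.03+.96
go([.681-.235*np.cos(a),.001,.1+.235*np.sin(a)-.019],[1,0])"
```

```text
t: 5.5
eef_pos: [0.551, -0.0026, 0.2816]
tool_rot: [0.498, -0.498, 0.502, -0.502]
contact_force: [-13.4, 0.2, 16.4]
gripper_width: 0.12
t 5.5 tcp [ 0.551  -0.0026  0.2816] yaw z [ 1.    -0.007  0.   ] F [-13.4   0.2  16.4] w 10.3 -> shift [-3.6  4.2  1. ] turn -0.007
```

```bash
python3 -m jog '[[[0,-5,6],0],[[0,-9,12],0],[[0,-13,18],0],[[0,-17,24],0],[[0,-20,31],0],[[0,-23,37],0],[[0,-26,44],0],[[0,-28,50],0],[[0,-31,57],0],[[0,-33,63],0],[[0,-35,69],0],[[0,-37,75],0],[[0,-38,82],0],[[0,-40,88],0],[[0,-41,95],0],[[0,-41,95],0]]'; python3 -c "
from h import *
a=.03+1.41
go([.681-.235*np.cos(a),.001,.1+.235*np.sin(a)-.019],[1,0])
save('scene','pics/s2.png');save('top','pics/t2.png')"
```

```text
t: 6.83
eef_pos: [0.6484, -0.002, 0.3201]
tool_rot: [0.5, -0.497, 0.502, -0.501]
contact_force: [-2.1, 5.8, 0.7]
gripper_width: 0.119
t 6.83 tcp [ 0.6484 -0.002   0.3201] yaw z [ 1.    -0.006  0.002] F [-2.1  5.8  0.7] w 10.2 -> shift [-3.   6.1  1.9] turn -0.006
```

View pics/s2.png

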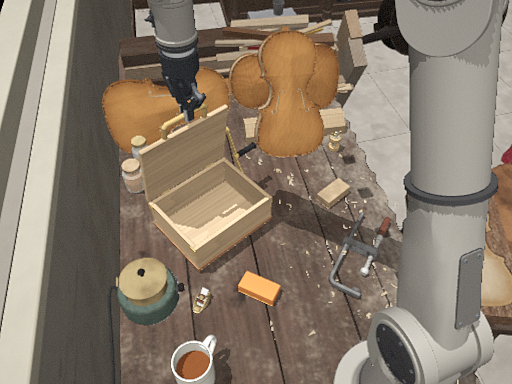

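The lid is nearly up. The knob is visible at (245,150). I'll nudge it back to the stop.

```bash
python3 -m jog '[[[0,0,1],0],[[0,0,2],0],[[0,0,3],0],[[0,0,4],0],[[0,0,5],0],[[0,0,5],0],[[0,0,5],0]]'; python3 -c "
from h import *
go([.65,.001,.32],[1,0])"
```

```text
t: 7.52
eef_pos: [0.6508, -0.002, 0.3203]
tool_rot: [0.499, -0.498, 0.502, -0.5]
contact_force: [-8.2, 4.6, 5.5]
gripper_width: 0.121
t 7.52 tcp [ 0.6508 -0.002   0.3203] yaw z [ 1.    -0.006 -0.001] F [-8.2  4.6  5.5] w 10.3 -> shift [-3.   0.3 -0.8] turn -0.006
```

```bash
python3 -m jog '[[[0,0,0],0],[[0,0,0],0],[[0,0,0],0],[[0,0,0],0],[[0,0,0],0],[[0,0,0],0],[[0,0,0],0],[[0,0,0],0]]' 34 30; python3 -c "
from h import *
go([.65,.001,.32],[1,0])
c=save('top','pics/t3.png');c=save('scene','pics/s3.png')
im=cv2.imread('pics/s3.png');cv2.imwrite('pics/s3c.png',cv2.resize(im[80:240,130:290],(600,600),interpolation=cv2.INTER_CUBIC))"
```

```text
t: 8.18
eef_pos: [0.6516, -0.0049, 0.3193]
tool_rot: [-0.498, 0.498, -0.502, 0.502]
contact_force: [-0.3, -0.5, -0.6]
gripper_width: 0.398
t 8.18 tcp [ 0.6516 -0.0049  0.3193] yaw z [ 1.    -0.008  0.   ] F [-0.3 -0.5 -0.6] w 34.0 -> shift [-5.9 -0.7 -1.7] turn -0.008
```

View pics/s3c.png

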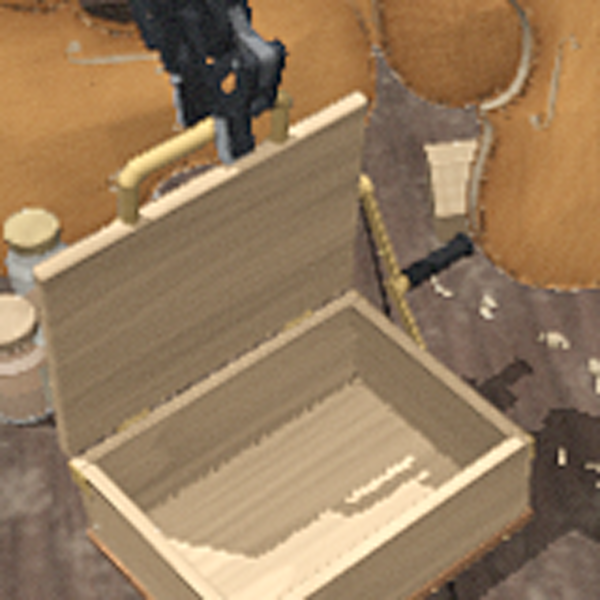

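```bash
python3 -m jog '[[[0,-15,0],0],[[0,-30,0],0],[[0,-42,0],0],[[0,-42,0],0]]' 34
python3 - <<'E'
from h import *
go([.442,-.306,.13],[1,0])
c=save('top','pics/t4.png');s=save('scene','pics/s4.png')
hs=cv2.cvtColor(s['img'],cv2.COLOR_RGB2HSV)
# knob in scene view
m=((hs[...,2]<60)).astype(np.uint8);m[:, :225]=0;m[:,265:]=0;m[:135]=0;m[170:]=0
v,u=np.nonzero(m);print(len(u),u.mean(),v.mean(),u.min(),u.max(),v.min(),v.max())
P=np.array([dep(s,a,b) for a,b in zip(u,v)]);print(np.median(P,0))
for n,cc in(('s',s),('t',c)):
  print(n,proj(cc,[[.641,-.134,.13],[.641,-.168,.13],[.641,-.186,.13]]).round(1))
im=cv2.imread('pics/t4.png');cv2.imwrite('pics/t4c.png',cv2.resize(im[90:250,130:290],(600,600),interpolation=cv2.INTER_CUBIC))
E
```

```text
t: 8.62
eef_pos: [0.6527, -0.0044, 0.3644]
tool_rot: [-0.499, 0.497, -0.501, 0.503]
contact_force: [-0.6, -0.3, 1.5]
gripper_width: 0.393
t 8.62 tcp [ 0.6527 -0.0044  0.3644] yaw z [ 1.    -0.008  0.005] F [-0.6 -0.3  1.5] w 33.5 -> shift [ 303.4  233.3 -209.3] turn -0.008
103 243.46601941747574 149.66990291262135 226 255 135 163
[ 0.63664519 -0.16127259  0.13366931]
s [[238.6 153.5]
 [248.4 147.6]
 [253.4 144.5]]
t [[244.  152.8]
 [257.  152.6]
 [263.9 152.5]]
```

View pics/t4c.png

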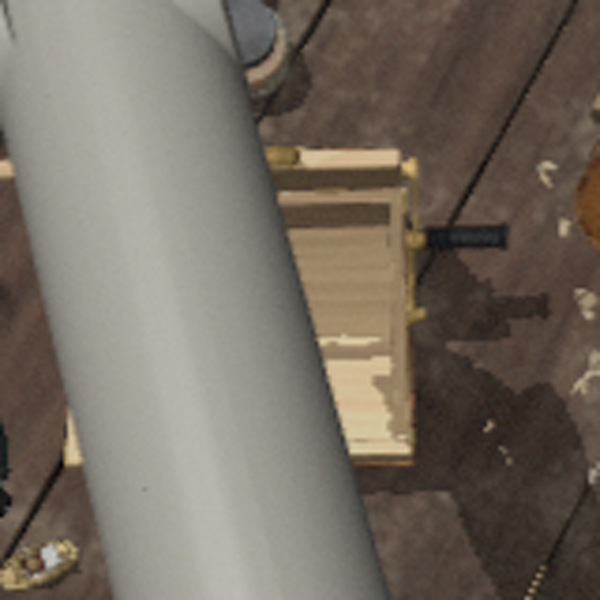

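The knob is at the locked position in both views (top about (257,153), scene about (245,150)), and the lid stands alone. Now to the block.

```bash
python3 -m jog '[[[80,0,-80],-0.008],[[80,0,-80],-0.008],[[150,20,-150],-0.008],[[150,20,-150],-0.008],[[220,90,-209],-0.008],[[220,90,-209],-0.008],[[303,234,-209],-0.008],[[303,234,-209],-0.008],[[303,234,-209],-0.008],[[303,234,-209],-0.008],[[303,234,-209],-0.008],[[303,234,-209],-0.008],[[303,234,-209],-0.008],[[303,234,-209],-0.008],[[303,234,-209],-0.008],[[303,234,-209],-0.008]]' 75 30
python3 - <<'E'
from h import *
go([.442,-.306,.006],[1,.0])
c=save('wrist','pics/w5.png');D=c['depth'];v,u=np.mgrid[0:384,0:512]
Rm=cv2.Rodrigues(np.array(c['rvec'],float))[0]; t=np.array(c['tvec'],float).ravel()
P=np.stack([(u-c['cx'])/c['fx']*D,(v-c['cy'])/c['fy']*D,D],-1)-t; P=P@Rm
m=((P[...,2]>.02)&(P[...,2]<.035)&(np.hypot(P[...,0]-.442,P[...,1]+.306)<.07)).astype(np.uint8)
print(m.sum(),np.median(P[m>0],0),cv2.minAreaRect((P[m>0][:,:2]*1000).astype(np.float32)))
E
```

```text
t: 10.05
eef_pos: [0.4419, -0.305, 0.1289]
tool_rot: [0.501, -0.5, 0.499, -0.5]
contact_force: [0.6, -0.9, 0.1]
gripper_width: 0.879
t 10.05 tcp [ 0.4419 -0.305   0.1289] yaw z [1.    0.002 0.003] F [ 0.6 -0.9  0.1] w 75.1 -> shift [  0.9 122.9  -0.2] turn 0.002
4868 [ 0.44055532 -0.30434028  0.0283677 ] ((427.8766784667969, -313.2864990234375), (70.35189819335938, 99.70069885253906), 1.4285783767700195)
```

View pics/w5.png

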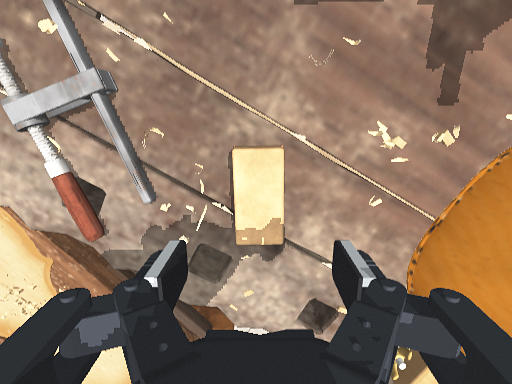

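The wrist view shows the block at (258,196), centred between the open fingers. Descend and grip.

```bash
python3 -m jog '[[[0,30,0],0],[[0,60,0],0],[[0,85,0],0],[[0,100,0],0],[[0,112,0],0],[[0,121,0],0],[[0,121,0],0]]' 70 30;python3 -m jog '[[[0,0,0],0],[[0,0,0],0],[[0,0,0],0],[[0,0,0],0],[[0,0,0],0],[[0,0,0],0]]' 30 30; python3 -m jog '[[[0,-10,0],0],[[0,-30,0],0],[[0,-70,0],0],[[0,-110,0],0],[[0,-150,0],0],[[0,-190,0],0],[[0,-215,0],0],[[0,-215,0],0]]';python3 -c "
from h import *
go([.575,0.0,.25],[1,.0]); save('wrist','pics/w6.png');save('scene','pics/s6.png')"
```

```text
t: 10.68
eef_pos: [0.4401, -0.3055, 0.0056]
tool_rot: [-0.5, 0.5, -0.5, 0.499]
contact_force: [-0.0, -0.3, 0.0]
gripper_width: 0.819
t: 11.18
eef_pos: [0.4411, -0.3066, 0.0076]
tool_rot: [-0.5, 0.5, -0.499, 0.501]
contact_force: [0.3, 0.6, 7.3]
gripper_width: 0.534
t: 11.85
eef_pos: [0.443, -0.3076, 0.2283]
tool_rot: [-0.501, 0.499, -0.496, 0.504]
contact_force: [1.1, 0.7, -0.5]
gripper_width: 0.528
t 11.85 tcp [ 0.443  -0.3076  0.2283] yaw z [ 1.    -0.     0.009] F [ 1.1  0.7 -0.5] w 45.1 -> shift [-307.5  -22.5  132.1] turn -0.0
```

View pics/w6.png

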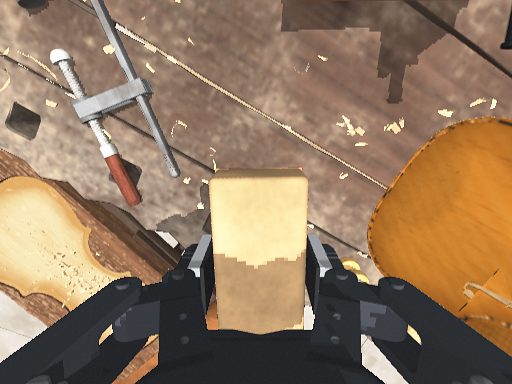

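View pics/s6.png

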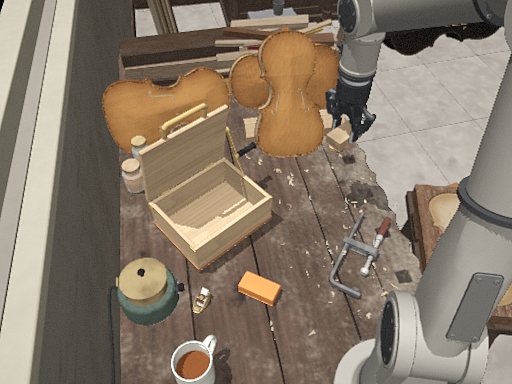

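```bash
python3 -m jog '[[[-40,-10,17],0],[[-80,-20,34],0],[[-120,-22,50],0],[[-160,-22,68],0],[[-200,-22,86],0],[[-240,-22,103],0],[[-275,-22,118],0],[[-295,-15,123],0],[[-305,-5,127],0],[[-307,20,127],0],[[-307,50,127],0],[[-307,80,127],0],[[-307,110,127],0],[[-307,135,127],0],[[-307,155,127],0],[[-307,170,127],0],[[-307,180,127],0],[[-307,187,127],0],[[-307,190,127],0],[[-307,190,127],0]]'; python3 -c "
from h import *
go([.57,0.0,.024],[1,.0])"
```

```text
t: 13.62
eef_pos: [0.5667, 0.0009, 0.0308]
tool_rot: [-0.5, 0.5, -0.5, 0.5]
contact_force: [-0.6, 0.8, -0.3]
gripper_width: 0.53
t 13.62 tcp [0.5667 0.0009 0.0308] yaw z [ 1.     0.    -0.001] F [-0.6  0.8 -0.3] w 45.3 -> shift [0.9 6.8 3.3] turn 0.0
```

```bash
python3 -m jog '[[[0,1,0],0],[[0,2,0],0],[[0,3,0],0],[[0,4,0],0],[[0,5,0],0],[[0,5,0],0]]'; python3 -c "
from h import *
go([.57,0.0,.024],[1,.0])"
```

```text
t: 14.12
eef_pos: [0.5671, 0.0008, 0.0263]
tool_rot: [-0.5, 0.5, -0.5, 0.5]
contact_force: [0.0, -0.6, -0.2]
gripper_width: 0.529
t 14.12 tcp [0.5671 0.0008 0.0263] yaw z [ 1. -0.  0.] F [ 0.  -0.6 -0.2] w 45.2 -> shift [0.8 2.3 2.9] turn -0.0
```

```bash
python3 -m jog '[[[0,1,0],0],[[0,2,0],0],[[0,2.5,0],0],[[0,3,0],0],[[0,3,0],0]]'; python3 -c "
from h import *
go([.57,0.0,.024],[1,.0])"
```

```text
t: 14.53
eef_pos: [0.5671, 0.0009, 0.0236]
tool_rot: [-0.5, 0.5, -0.5, 0.5]
contact_force: [-2.1, 0.3, 3.5]
gripper_width: 0.534
t 14.53 tcp [0.5671 0.0009 0.0236] yaw z [ 1. -0. -0.] F [-2.1  0.3  3.5] w 45.6 -> shift [ 0.9 -0.4  2.9] turn -0.0
```

The block is in contact with the chest floor (3.5 N). Releasing.

```bash
python3 -m jog '[[[0,0,0],0],[[0,0,0],0],[[0,0,0],0],[[0,0,0],0]]' 60 30; python3 -m jog '[[[0,-5,0],0],[[0,-15,0],0],[[0,-35,0],0],[[0,-65,0],0],[[0,-105,0],0],[[0,-145,0],0],[[0,-185,0],0],[[0,-220,0],0],[[0,-235,0],0],[[0,-235,0],0]]'; python3 -c "
from h import *
go([.641,-0.171,.25],[1,.0]);save('wrist','pics/w7.png');save('scene','pics/s7.png')
im=cv2.imread('pics/s7.png');cv2.imwrite('pics/s7c.png',cv2.resize(im[80:280,110:310],(600,600),interpolation=cv2.INTER_CUBIC))"
```

```text
t: 14.87
eef_pos: [0.5671, 0.0009, 0.0232]
tool_rot: [0.5, -0.5, 0.5, -0.5]
contact_force: [-0.4, -0.3, -0.3]
gripper_width: 0.703
t: 15.7
eef_pos: [0.5695, 0.0016, 0.2641]
tool_rot: [-0.502, 0.498, -0.498, 0.502]
contact_force: [1.2, 0.1, -0.4]
gripper_width: 0.702
t 15.7 tcp [0.5695 0.0016 0.2641] yaw z [1.    0.    0.009] F [ 1.2  0.1 -0.4] w 59.9 -> shift [172.6  14.8  71.4] turn 0.0
```

View pics/w7.png

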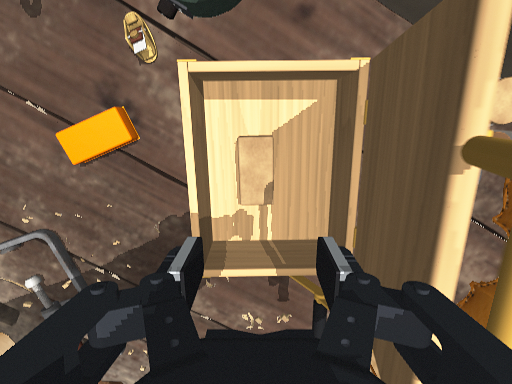

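View pics/s7c.png

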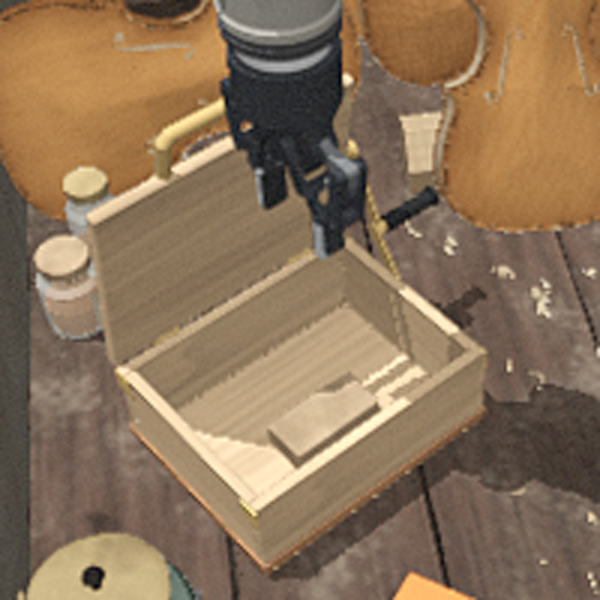

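The block lies flat inside the chest (wrist view (256,170)). Moving to the knob.

```bash
python3 -m jog '[[[40,14,0],0],[[80,14,0],0],[[120,14,10],0],[[155,14,25],0],[[173,14,40],0],[[173,14,40],0],[[173,14,40],0],[[173,14,40],0]]' 40 30
python3 - <<'E'
from h import *
go([.641,-0.171,.112],[1,.0]);c=save('wrist','pics/w8.png')
D=c['depth'];v,u=np.mgrid[0:384,0:512]
Rm=cv2.Rodrigues(np.array(c['rvec'],float))[0]; t=np.array(c['tvec'],float).ravel()
P=np.stack([(u-c['cx'])/c['fx']*D,(v-c['cy'])/c['fy']*D,D],-1)-t; P=P@Rm
m=(P[...,2]>.11)&(P[...,2]<.15)&(P[...,0]>.61)&(P[...,0]<.67)&(P[...,1]<-.13)&(P[...,1]>-.2)
q=P[m];print(m.sum(),q.mean(0),np.percentile(q,[1,99],axis=0)); print(proj(c,[[.641,-.134,.13],[.641,-.186,.13]]))
cv2.imwrite('pics/w8m.png',m.astype(np.uint8)*255)
E
```

```text
t: 16.47
eef_pos: [0.6062, -0.1706, 0.2429]
tool_rot: [0.5, -0.501, 0.501, -0.499]
contact_force: [0.4, 0.1, 0.0]
gripper_width: 0.466
t 16.47 tcp [ 0.6062 -0.1706  0.2429] yaw z [ 1.     0.002 -0.003] F [0.4 0.1 0. ] w 39.8 -> shift [  0.7 130.8  35.2] turn 0.002
1134 [ 0.6386168  -0.15979489  0.13657639] [[ 0.63140058 -0.18866054  0.1307046 ]
 [ 0.64680907 -0.13091485  0.13987638]]
[[299.21281043 152.71385223]
 [297.05361244 208.1537673 ]]
```

View pics/w8.png

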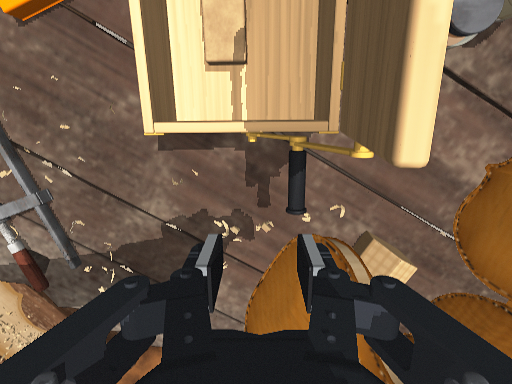

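The knob spans (298,150)-(296,212) in the wrist view, centred at about x .639, z .131. Descending over it.

```bash
python3 -m jog '[[[1,0,20],0],[[1,15,33],0],[[1,40,33],0],[[1,65,33],0],[[1,90,33],0],[[1,108,33],0],[[1,120,33],0],[[1,129,33],0],[[1,129,33],0],[[1,129,33],0]]' 40 30; python3 -c "
from h import *
go([.639,-0.172,.114],[1,.0]);save('scene','pics/s9.png')"
```

```text
t: 17.35
eef_pos: [0.6404, -0.1726, 0.1158]
tool_rot: [0.5, -0.5, 0.5, -0.5]
contact_force: [0.1, 0.2, -0.1]
gripper_width: 0.468
t 17.35 tcp [ 0.6404 -0.1726  0.1158] yaw z [1.    0.001 0.   ] F [ 0.1  0.2 -0.1] w 39.9 -> shift [-0.6  1.8 -1.4] turn 0.001
```

```bash
python3 -m jog '[[[0,0,-1],0],[[0,0,-1],0],[[0,0,-1],0],[[0,0,-1],0],[[0,0,-1],0],[[0,0,-1],0]]' 0 40; python3 -c "
from h import *
go([.639,-0.172,.114],[1,.0])
a0=np.arctan2(66,42)
print(np.degrees(a0))
for k in range(5):
  b=a0+k*.45
  print([(round(-77*(np.sin(b+t)-np.sin(b)),1),round(77*(np.cos(b+t)-np.cos(b)),1)) for t in np.arange(1,16)*.03])
"
```

```text
t: 17.9
eef_pos: [0.6399, -0.1733, 0.1166]
tool_rot: [-0.5, 0.5, -0.499, 0.501]
contact_force: [-1.5, 0.3, 5.7]
gripper_width: 0.171
t 17.9 tcp [ 0.6399 -0.1733  0.1166] yaw z [1.    0.    0.002] F [-1.5  0.3  5.7] w 14.6 -> shift [-1.3  2.6 -0.9] turn 0.0
57.52880770915151
[(np.float64(-1.2), np.float64(-2.0)), (np.float64(-2.4), np.float64(-4.0)), (np.float64(-3.5), np.float64(-6.0)), (np.float64(-4.5), np.float64(-8.1)), (np.float64(-5.4), np.float64(-10.2)), (np.float64(-6.4), np.float64(-12.3)), (np.float64(-7.2), np.float64(-14.5)), (np.float64(-8.0), np.float64(-16.6)), (np.float64(-8.7), np.float64(-18.8)), (np.float64(-9.3), np.float64(-21.0)), (np.float64(-9.9), np.float64(-23.3)), (np.float64(-10.4), np.float64(-25.5)), (np.float64(-10.8), np.float64(-27.8)), (np.float64(-11.2), np.float64(-30.1)), (np.float64(-11.5), np.float64(-32.4))]
[(np.float64(-0.2), np.float64(-2.3)), (np.float64(-0.4), np.float64(-4.6)), (np.float64(-0.5), np.float64(-6.9)), (np.float64(-0.5), np.float64(-9.2)), (np.float64(-0.5), np.float64(-11.5)), (np.float64(-0.4), np.float64(-13.8)), (np.floa
[... 1349 characters left out ...]
float64(-15.7)), (np.float64(24.8), np.float64(-16.7)), (np.float64(26.9), np.float64(-17.5)), (np.float64(29.1), np.float64(-18.3))]
[(np.float64(2.2), np.float64(-0.7)), (np.float64(4.4), np.float64(-1.4)), (np.float64(6.6), np.float64(-2.0)), (np.float64(8.9), np.float64(-2.5)), (np.float64(11.1), np.float64(-3.0)), (np.float64(13.4), np.float64(-3.4)), (np.float64(15.7), np.float64(-3.7)), (np.float64(18.0), np.float64(-4.0)), (np.float64(20.3), np.float64(-4.2)), (np.float64(22.6), np.float64(-4.3)), (np.float64(24.9), np.float64(-4.3)), (np.float64(27.2), np.float64(-4.3)), (np.float64(29.5), np.float64(-4.2)), (np.float64(31.8), np.float64(-4.1)), (np.float64(34.1), np.float64(-3.9))]
```

```bash
python3 -m jog '[[[0,-1,-2],0],[[0,-2,-4],0],[[0,-3.5,-6],0],[[0,-4.5,-8],0],[[0,-5.5,-10],0],[[0,-6.5,-12],0],[[0,-7,-14.5],0],[[0,-8,-16.5],0],[[0,-8.5,-19],0],[[0,-9,-21],0],[[0,-10,-23],0],[[0,-10.5,-25.5],0],[[0,-11,-28],0],[[0,-11,-30],0],[[0,-11.5,-32.5],0]]'; python3 -c "
from h import *
b=np.arctan2(66,42)+.45
go([.597+.077*np.cos(b),-0.172,.065+.077*np.sin(b)-.015],[1,.0]);save('scene','pics/s10.png')"
```

```text
t: 19.15
eef_pos: [0.612, -0.1736, 0.1303]
tool_rot: [-0.503, 0.497, -0.496, 0.503]
contact_force: [9.2, -2.2, 6.9]
gripper_width: 0.167
t 19.15 tcp [ 0.612  -0.1736  0.1303] yaw z [1.    0.    0.012] F [ 9.2 -2.2  6.9] w 14.3 -> shift [-1.6  3.8 -6.1] turn 0.0
```

View pics/s10.png

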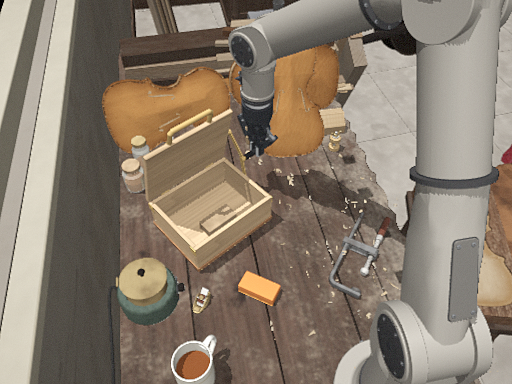

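```bash
python3 -m jog '[[[0,0,-2.5],0],[[0,0,-5],0],[[0,0,-7],0],[[0,0,-9.5],0],[[0,0,-12],0],[[0,0.5,-14],0],[[0,0.5,-16.5],0],[[0,1,-18.5],0],[[0,1.5,-21],0],[[0,2,-23],0]]'; python3 -c "
from h import *
b=np.arctan2(66,42)+.75
go([.597+.077*np.cos(b),-0.172,.065+.077*np.sin(b)-.012],[1,.0]);save('scene','pics/s11.png');save('top','pics/t11.png')
im=cv2.imread('pics/s11.png');cv2.imwrite('pics/s11c.png',cv2.resize(im[80:280,110:310],(600,600),interpolation=cv2.INTER_CUBIC))"
```

```text
t: 20.03
eef_pos: [0.5873, -0.1738, 0.1283]
tool_rot: [-0.502, 0.498, -0.497, 0.503]
contact_force: [0.7, -1.6, 14.8]
gripper_width: 0.173
t 20.03 tcp [ 0.5873 -0.1738  0.1283] yaw z [ 1.    -0.     0.009] F [ 0.7 -1.6 14.8] w 14.7 -> shift [-1.8 -0.4 -4.4] turn -0.0
```

View pics/s11c.png

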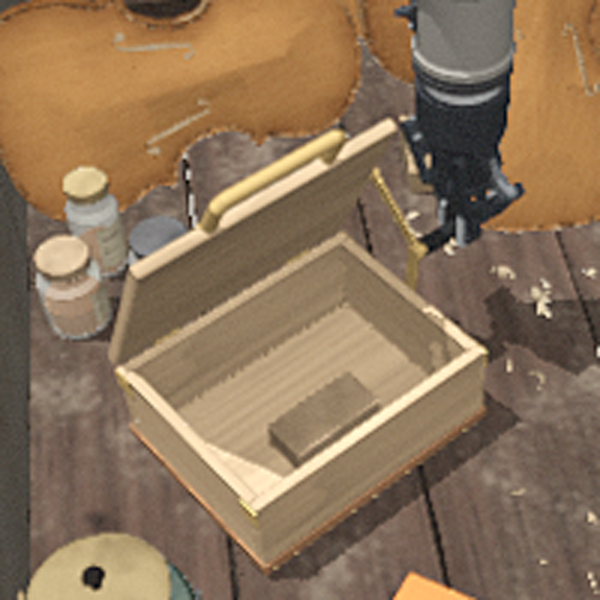

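```bash
python3 -c "
import numpy as np
for b in (1.70,2.21):
  print([(round(float(-77*(np.sin(b+t)-np.sin(b))),1),round(float(77*(np.cos(b+t)-np.cos(b))),1)) for t in np.arange(1,18)*.03])
"
```

```text
[(0.3, -2.3), (0.7, -4.6), (1.2, -6.8), (1.7, -9.1), (2.3, -11.3), (3.0, -13.5), (3.7, -15.7), (4.5, -17.9), (5.4, -20.0), (6.3, -22.1), (7.3, -24.2), (8.4, -26.3), (9.5, -28.3), (10.7, -30.3), (11.9, -32.2), (13.2, -34.1), (14.6, -36.0)]
[(1.4, -1.8), (2.9, -3.6), (4.4, -5.4), (5.9, -7.1), (7.6, -8.7), (9.2, -10.3), (10.9, -11.9), (12.7, -13.4), (14.5, -14.8), (16.3, -16.2), (18.2, -17.5), (20.1, -18.8), (22.1, -20.0), (24.1, -21.2), (26.1, -22.3), (28.2, -23.3), (30.3, -24.3)]
```

```bash
python3 -m jog '[[[0,-0.5,-2.5],0],[[0,-0.5,-4.5],0],[[0,0,-7],0],[[0,0.5,-9],0],[[0,1,-11.5],0],[[0,1.5,-13.5],0],[[0,2,-15.5],0],[[0,3,-18],0],[[0,4,-20],0],[[0,5,-22],0]]'; python3 -c "
from h import *
go([.597+.077*np.cos(2),-0.172,.065+.077*np.sin(2)-.013],[1,.0])"
```

```text
t: 20.97
eef_pos: [0.5612, -0.1738, 0.1194]
tool_rot: [-0.5, 0.5, -0.5, 0.5]
contact_force: [3.8, -3.7, 1.6]
gripper_width: 0.169
t 20.97 tcp [ 0.5612 -0.1738  0.1194] yaw z [ 1. -0. -0.] F [ 3.8 -3.7  1.6] w 14.4 -> shift [-1.8 -2.6  3.8] turn -0.0
```

```bash
python3 -c "
import numpy as np
for b in (2.054,2.504):
  print([(round(float(-77*(np.sin(b+t)-np.sin(b))),1),round(float(77*(np.cos(b+t)-np.cos(b))),1)) for t in np.arange(1,16)*.03])
"
```

```text
[(1.1, -2.0), (2.3, -4.0), (3.5, -6.0), (4.8, -7.9), (6.1, -9.8), (7.5, -11.6), (9.0, -13.4), (10.5, -15.2), (12.0, -16.9), (13.6, -18.6), (15.3, -20.2), (17.0, -21.7), (18.7, -23.2), (20.5, -24.7), (22.3, -26.1)]
[(1.9, -1.3), (3.8, -2.6), (5.7, -3.9), (7.7, -5.0), (9.8, -6.2), (11.8, -7.2), (13.9, -8.2), (16.0, -9.1), (18.2, -10.0), (20.3, -10.8), (22.5, -11.5), (24.7, -12.2), (27.0, -12.8), (29.2, -13.3), (31.5, -13.8)]
```

```bash
python3 -m jog '[[[0,1,-2],0],[[0,2.5,-4],0],[[0,3.5,-6],0],[[0,5,-8],0],[[0,6,-10],0],[[0,7.5,-11.5],0],[[0,9,-13.5],0],[[0,10.5,-15],0],[[0,12,-17],0],[[0,13.5,-18.5],0],[[0,15.5,-20],0],[[0,17,-21.5],0],[[0,18.5,-23],0],[[0,20.5,-24.5],0],[[0,22.5,-26],0]]'; python3 -c "
from h import *
b=2.504
go([.597+.077*np.cos(b),-0.172,.065+.077*np.sin(b)-.014],[1,.0]);save('scene','pics/s12.png')
im=cv2.imread('pics/s12.png');cv2.imwrite('pics/s12c.png',cv2.resize(im[80:280,110:310],(600,600),interpolation=cv2.INTER_CUBIC))"
```

```text
t: 22.22
eef_pos: [0.5356, -0.1733, 0.097]
tool_rot: [-0.5, 0.5, -0.5, 0.5]
contact_force: [2.5, -3.3, -0.3]
gripper_width: 0.167
t 22.22 tcp [ 0.5356 -0.1733  0.097 ] yaw z [ 1. -0.  0.] F [ 2.5 -3.3 -0.3] w 14.2 -> shift [-1.3  0.1 -0.5] turn -0.0
```

View pics/s12c.png

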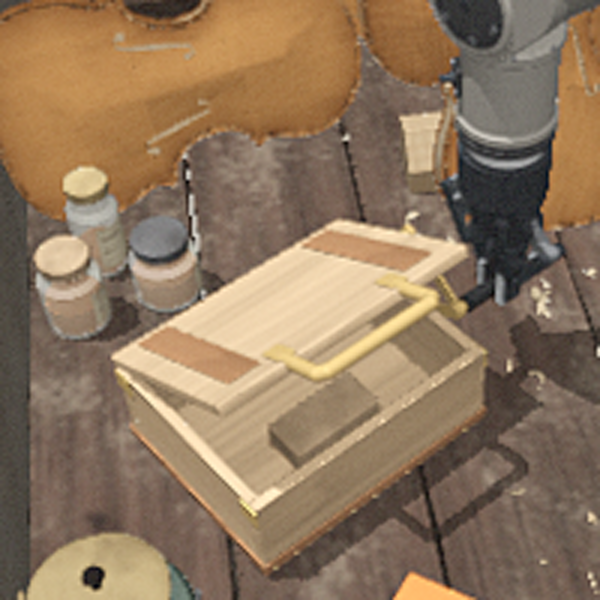

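```bash
python3 -m jog '[[[0,2,-1.5],0],[[0,4,-2.5],0],[[0,5.5,-4],0],[[0,7.5,-5],0],[[0,10,-6],0],[[0,12,-7],0],[[0,14,-8],0],[[0,16,-9],0],[[0,18,-10],0],[[0,20.5,-11],0],[[0,22.5,-11.5],0],[[0,24.5,-12],0],[[0,27,-13],0],[[0,29,-13.5],0],[[0,31.5,-14],0]]'; python3 -c "
from h import *
b=2.954
go([.597+.077*np.cos(b),-0.172,.065+.077*np.sin(b)-.014],[1,.0]);save('scene','pics/s13.png')
im=cv2.imread('pics/s13.png');cv2.imwrite('pics/s13c.png',cv2.resize(im[80:280,110:310],(600,600),interpolation=cv2.INTER_CUBIC))
b=2.954
print([(round(float(-77*(np.sin(b+t)-np.sin(b))),1),round(float(77*(np.cos(b+t)-np.cos(b))),1)) for t in np.arange(1,11)*.03])
"
```

```text
t: 23.52
eef_pos: [0.5226, -0.1732, 0.0658]
tool_rot: [0.501, -0.499, 0.499, -0.501]
contact_force: [5.9, -3.4, 0.0]
gripper_width: 0.167
t 23.52 tcp [ 0.5226 -0.1732  0.0658] yaw z [1.    0.    0.002] F [ 5.9 -3.4  0. ] w 14.3 -> shift [-1.2  0.5 -1.2] turn 0.0
[(2.3, -0.4), (4.6, -0.7), (6.9, -1.0), (9.2, -1.2), (11.5, -1.3), (13.8, -1.3), (16.1, -1.3), (18.4, -1.2), (20.7, -1.1), (23.0, -0.9)]
```

View pics/s13c.png

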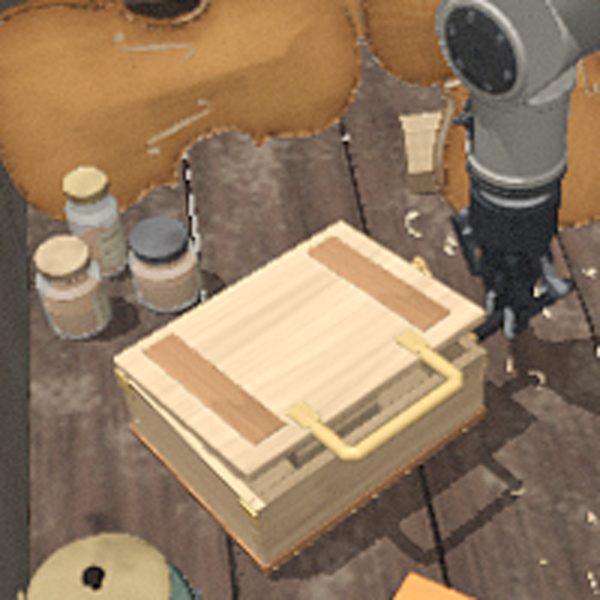

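```bash
python3 -m jog '[[[0,2,0],0],[[0,4,0],0],[[0,6,0],0],[[0,8,0],0],[[0,10,0],0],[[0,12,0],0],[[0,13.5,0],0],[[0,15,0],0],[[0,16.5,0],0],[[0,18,0],0],[[0,19,0],0],[[0,19.5,0],0],[[0,20,0],0],[[0,20,0],0]]'; python3 -c "
from h import *
go([.52,-0.172,.046],[1,.0]);save('scene','pics/s14.png')
im=cv2.imread('pics/s14.png');cv2.imwrite('pics/s14c.png',cv2.resize(im[80:280,110:310],(600,600),interpolation=cv2.INTER_CUBIC))"
```

```text
t: 24.73
eef_pos: [0.521, -0.1732, 0.0455]
tool_rot: [0.5, -0.5, 0.5, -0.5]
contact_force: [0.7, -4.9, -1.0]
gripper_width: 0.169
t 24.73 tcp [ 0.521  -0.1732  0.0455] yaw z [ 1.    -0.    -0.001] F [ 0.7 -4.9 -1. ] w 14.4 -> shift [-1.2 -0.5 -1.1] turn -0.0
```

View pics/s14c.png

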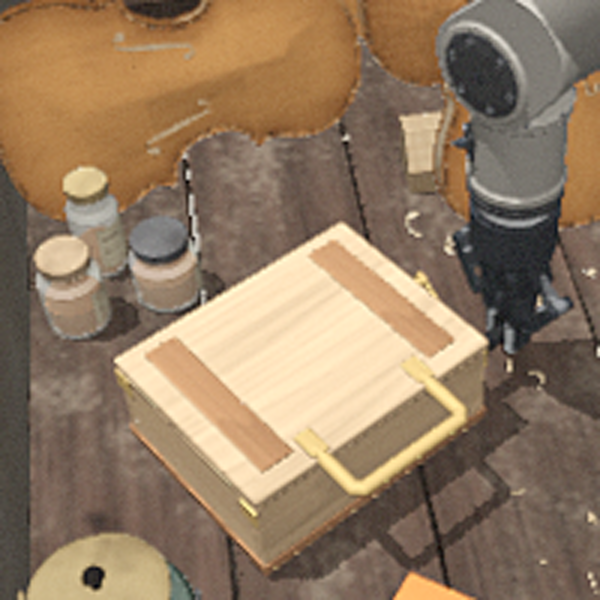

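```bash
python3 -m jog '[[[0,0.5,0],0],[[0,1,0],0],[[0,1.5,0],0],[[0,2,0],0],[[0,2,0],0],[[0,2,0],0]]'; python3 -c "
from h import *
go([.52,-0.172,.046],[1,.0])"
```

```text
t: 25.28
eef_pos: [0.5212, -0.1733, 0.0438]
tool_rot: [-0.5, 0.5, -0.5, 0.5]
contact_force: [-0.6, -5.7, 2.2]
gripper_width: 0.17
t 25.28 tcp [ 0.5212 -0.1733  0.0438] yaw z [ 1.    -0.    -0.001] F [-0.6 -5.7  2.2] w 14.5 -> shift [-1.3 -2.2 -1.2] turn -0.0
```

```bash
python3 -m jog '[[[0,0.5,0],0],[[0,1,0],0],[[0,1.5,0],0],[[0,2,0],0],[[0,2,0],0],[[0,2,0],0]]'; python3 -c "
from h import *
go([.52,-0.172,.046],[1,.0])"
```

```text
t: 25.78
eef_pos: [0.5213, -0.1733, 0.0426]
tool_rot: [-0.5, 0.5, -0.5, 0.5]
contact_force: [-2.8, -4.3, 10.2]
gripper_width: 0.167
t 25.78 tcp [ 0.5213 -0.1733  0.0426] yaw z [ 1.    -0.    -0.001] F [-2.8 -4.3 10.2] w 14.3 -> shift [-1.3 -3.4 -1.3] turn -0.0
```

Force is rising against a stop, so the lid is seated. Release and retreat, then check.

```bash
python3 -m jog '[[[0,-1,0],0],[[0,-1,0],0],[[0,-1,0],0],[[0,-1,0],0],[[0,-1,0],0]]' 36 30; python3 -m jog '[[[0,-10,0],0],[[0,-25,0],0],[[0,-50,0],0],[[0,-85,0],0],[[0,-120,0],0],[[40,-160,-20],0],[[80,-190,-40],0],[[110,-210,-60],0],[[140,-210,-80],0],[[150,-210,-80],0],[[150,-210,-80],0]]'
python3 - <<'E'
from h import *
go([.52,-0.172,.046],[1,.0])
c=save('top','pics/t15.png');s=save('scene','pics/s15.png')
D=c['depth'];v,u=np.mgrid[0:384,0:512]
Rm=cv2.Rodrigues(np.array(c['rvec'],float))[0]; t=np.array(c['tvec'],float).ravel()
P=np.stack([(u-c['cx'])/c['fx']*D,(v-c['cy'])/c['fy']*D,D],-1)-t; P=P@Rm;P0=np.load('topP.npy')
for n,(a,b,x,y) in dict(front=(165,205,206,211),back=(165,205,145,150),bar=(178,210,226,229),knob=(250,264,200,203)).items():
    print(n,np.median(P0[x:y,a:b,2]).round(4),np.median(P[x:y,a:b,2]).round(4),np.median(P[x:y,a:b,0]).round(4))
im=cv2.imread('pics/t15.png');cv2.imwrite('pics/t15c.png',cv2.resize(im[100:300,100:400],(800,533),interpolation=cv2.INTER_CUBIC))
E
```

```text
t: 26.2
eef_pos: [0.5215, -0.1724, 0.0426]
tool_rot: [0.5, -0.5, 0.5, -0.5]
contact_force: [-0.1, 0.0, 0.2]
gripper_width: 0.422
t: 27.12
eef_pos: [0.4381, -0.3305, 0.2549]
tool_rot: [-0.496, 0.498, -0.501, 0.504]
contact_force: [-0.8, -1.5, 0.1]
gripper_width: 0.42
t 27.12 tcp [ 0.4381 -0.3305  0.2549] yaw z [ 1.    -0.01   0.001] F [-0.8 -1.5  0.1] w 35.9 -> shift [-160.3  208.2   80.1] turn -0.01
front 0.1141 0.1141 0.5012
back 0.1136 0.1138 0.6629
bar 0.1095 0.1108 0.4515
knob 0.069 0.0682 0.5203
```

View pics/t15c.png

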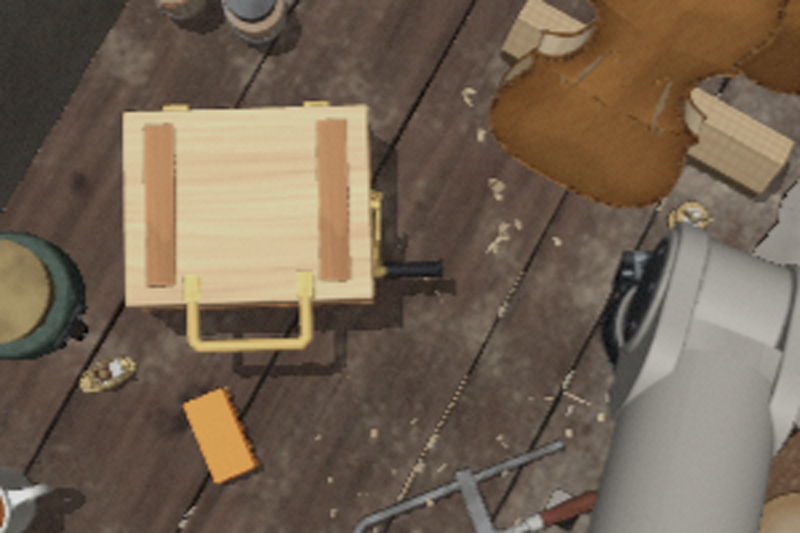

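View pics/s15.png

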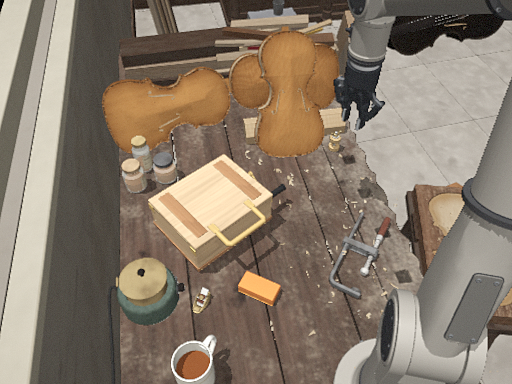

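The lid is shut: its front and back heights match the first picture to within 0.2 mm. The plane and spool clamp stand where they were, and the gripper is clear of everything. Handing in.

```bash
python3 -m jog '[[[0,0,0],0],[[0,0,0],0],[[0,0,0],0]]'; python3 -c "
from station import *
print(hand_in())"
```

```text
t: 27.47
eef_pos: [0.4423, -0.3215, 0.2526]
tool_rot: [0.501, -0.501, 0.5, -0.499]
contact_force: [0.1, -1.0, 1.0]
gripper_width: 0.42
the job is handed in; nothing more can be done
None
```

The job is done in the order asked and handed in at about 27.5 s of the 67 s allowed; no verdict was reported.

- **Lid up:** I raised the lid by its bar to the stop and let go. The knob then showed at its locked position in two views, and the lid stood without the robot touching it.
- **Block:** I set the cork sanding block on the chest floor with about 3.5 N of contact before releasing it. The pictures showed it lying flat inside.
- **Lid down:** I broke the stay at the knob and guided it along its circle at about 0.36 rad/s. I held on until the force rose to about 10 N against the closed stop, then released.

In the last pictures, the lid's front and back heights were within 0.2 mm of those at the start, and the knob's within 0.8 mm. The bar read 1.3 mm higher than at the start, which is inside the 2 mm camera calibration. The finger plane and spool clamp look unmoved by eye; I did not measure them again. While the knob was moving, a pull of up to about 15 N showed briefly because my path was slightly off its circle, so I corrected it. No check failed.

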